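# Load the indexing colour carousel

### The job

Push the carousel one step clockwise (seen from above; its upright pins are there for pushing), so that the empty station comes out from under the cover to the open loading place, and let it settle in its detent. Then take the leaning colour pot out of the slanted rack, set it upright in that station without dropping it, let go, and push the carousel exactly one more step clockwise so that this pot comes to rest at the pointer. Leave the nozzle in the rack, and do not tip over or take off the things already on the carousel.

Things in the scene. Friction and masses are not known exactly. Their poses are not given: they have to be found in the camera images.
- base: Fixed grey base of the carousel; it may stand turned. Origin on the worktop on the carousel's vertical axis, z up. Its -x side is the open loading place (low grey lug 6 mm high, reaching 170 mm from the axis), its -y side carries the cover, its +y side the pointer.
- cover (a point): Centre of the top of the cover, a level steel plate 84 mm (base x) by 134 mm (base y), 5 mm thick, its top 121 mm above the worktop, reaching from 44 to 178 mm from the axis; its post stands 172 mm from the axis. It hides one station.
- pointer (a point): Tip of the steel pointer, 148 mm from the axis, 48 mm above the worktop, on an upright 58 mm high, 168 mm from the axis.
- carousel (a joint): Turn of the aluminium disc in rad: 0 at the start, growing clockwise seen from above. Detents at every multiple of pi/2 (one step). Disc 280 mm across, top face 30 mm above the worktop. Four stations 75 mm from the axis, 90 degrees apart, each a black rim 6 mm high, 51 mm wide inside; in a detent they lie on the base's -x (loading), +y (pointer), +x and -y (cover) sides.
- push_pin (a point): Top centre, 105 mm above the worktop, of one of four alike upright push pins 120 mm from the axis, midway between the stations (in a detent: on the base's diagonals; this one starts on -x -y). Steel stem 12 mm, black knob 16 mm across. 3 to 5 N turns it: the detent resists for 45 degrees, then draws the disc, damped, to the next stop (within 0.03 rad) in 2 s.
- free_station (a point): Centre of the floor of the one empty station, on the disc's top face, 75 mm from the axis; it turns with the disc. At the start it is under the cover.
- rack: Fixed steel rack, two white cups side by side at 38 mm either side of its origin along its y. Origin under its foot plate (92 x 140 x 8 mm), on the worktop. The cups lean 0.55 rad (32 degrees) from vertical: what stands in one has its upper end nearer the rack's -x. Cups 18 mm deep, 46 to 49 mm wide inside; the middle of a cup's floor is 31 mm above the worktop.
- fresh_pot: The colour pot standing in one of the rack's cups (either one), leaning 0.55 to 0.65 rad with it: round jar 42 mm across and 41 mm high with a black screw lid 44 mm across and 21 mm high, 62 mm in all, 40 to 85 g. Origin at the centre of its underside, z along its axis towards the lid. The cup covers the lowest 18 mm.
- rack_nozzle: White piping nozzle in the rack's other cup, a cone 34 mm across and 38 mm high, origin under its wide end. Stays there.
- pot_a: A colour pot like the fresh one, standing in a station of the carousel; origin at the centre of its underside. Rides with the disc.
- pot_b: Another colour pot standing in a station of the carousel; origin at the centre of its underside. Rides with the disc.
- nozzle: White piping nozzle standing in a station of the carousel, a cone 34 mm across and 38 mm high, origin under its wide end. Rides with the disc.
There are look-alikes about, which are no part of the job. What is shaped like the pot_a but pink is not meant. Leave any pink look-alike of the fresh_pot alone.

How it is judged (in metres and radians):
On the way, in this order (a step that is already met when the one before it is completed fails the run):
1. the carousel has gone one step clockwise and rests in its detent, the fresh pot still in the rack (value of joint carousel between 1.4908 and 1.6508 rad and velocity of joint carousel between -0.1 and 0.1 rad/s and distance of fresh_pot from where it was at the start of the episode below 0.02 m), for 0.3 s.
2. the fresh pot stands upright in the empty station at the loading place, let go (value of joint carousel between 1.4908 and 1.6508 rad and velocity of joint carousel between -0.1 and 0.1 rad/s and horizontal distance between fresh_pot and free_station below 0.008 m and z of fresh_pot in the frame of free_station between -0.004 and 0.004 m and angle between fresh_pot's own z axis and vertical below 0.08 rad and contact force between the fingers and fresh_pot below 0.1 N), for 0.3 s.
At the end, for the whole second after the job is handed in: Carousel at rest two steps (pi rad, within 0.08) clockwise of its start; fresh pot let go, upright (0.08 rad) on the floor of the once empty station (8 mm of its centre, 4 mm in height); the other pots and nozzle upright (0.1 rad) on the disc; the rack's nozzle within 20 mm of its start (value of joint carousel between 3.0616 and 3.2216 rad and velocity of joint carousel between -0.1 and 0.1 rad/s and horizontal distance between fresh_pot and free_station below 0.008 m and z of fresh_pot in the frame of free_station between -0.004 and 0.004 m and angle between fresh_pot's own z axis and vertical below 0.08 rad and contact force between the fingers and fresh_pot below 0.1 N and linear speed of fresh_pot below 0.02 m/s and angle between each of pot_a, pot_b, nozzle's own z axis and vertical below 0.1 rad and height (world z) of pot_a between 0.025 and 0.035 m and height (world z) of pot_b between 0.025 and 0.035 m and height (world z) of nozzle between 0.025 and 0.035 m and distance of rack_nozzle from where it was at the start of the episode below 0.02 m); the robot touches nothing.
It fails at once if a thing on the carousel is tipped, lifted out or knocked off (angle between any of pot_a, pot_b, nozzle's own z axis and vertical above 0.5 rad or height (world z) of any of pot_a, pot_b, nozzle above 0.06 m or height (world z) of any of pot_a, pot_b, nozzle below 0.015 m).
It fails at once if the fresh pot is dropped or flung: moving faster than 0.45 m/s with no finger on it (linear speed of fresh_pot above 0.45 m/s and contact force between the fingers and fresh_pot below 0.1 N).
It fails at once if the nozzle in the rack is taken out or knocked out (distance of rack_nozzle from where it was at the start of the episode above 0.03 m).
It also fails if it takes over 61 s, if anything falls off the work surface, if the arm or the gripper's body presses on something with over 40 N, if the wrist force passes 120 N, or if a joint passes its speed limit or range.

### The arm

A 7-joint arm with a two-finger parallel gripper is mounted at the origin on the work surface; the furniture and walls round the work are solid. World frame = base frame: x ahead of the robot, y to its left, z up, the work surface at z = 0. Lengths are in m, angles in degrees, forces in N, time in s.
With the tool pointing down it reaches from about 0.425 to 0.875 m from the base axis. Payload 4.7 kg.
Tool frame: the origin (TCP) lies on the mounting face of the last link; the fingertips stand 182 mm ahead of it and the grasp point (between the pads) lies 164 mm ahead of it; z points along the fingers, y is the line along which they close (so a half turn about z gives the same grasp; the last joint's range is limited). The gripper opens to 87 mm and grips with 3 to 60 N. Pads are 19 mm wide; open, the fingers measure 117 mm over their backs; the gripper's body (75 mm by 190 mm) begins 51 mm behind the grasp point.
Start: joints at [75.579, 18.392, -4.016, 83.108, 1.295, 78.541, -3.26], TCP at [0.171, -0.627, 0.405] pointing down, gripper open.
Joint ranges: [-163.93, 163.93], [-17.29, 119.83], [-79.2, 71.16], [3.27, 140.29], [-89.18, 269.18], [5.43, 117.66], [-154.24, 154.24]. Speed limits (degrees/s): [147.25, 147.25, 180, 180, 180, 180, 180].

### API

Orientations are given as [roll, pitch, yaw] about the fixed x, y, z axes, in that order (R = Rz(yaw) Ry(pitch) Rx(roll)).
In Python, from cell import env gives the robot as it stands.
- The arm moves only by the tool servo_tool, never from a script. Its argument "plan" is a list of rows, each an object with "xyz": the shift along the tool's x, y, z in cm, a list of three; "twist": the turn, a rotation vector about the tool's x, y, z in degrees, a list of three; "jaw": the closure, from 0 (fully open) to 1 (shut). In form: [{"xyz": [x, y, z], "twist": [wx, wy, wz], "jaw": jaw}, ...]. A call has 1 to 10 rows; each row is the pose to reach, as a shift and turn from the pose commanded when the call began, along the tool's axes at that moment; what a row does not reach only later rows make up. A row lasts 1/12 s, in which the tool goes at most 41.7 mm and 7.16 degrees, less where a joint would pass 70% of its speed; a pose out of reach is approached as far as the arm can. A call with a gripper value outside its range is refused whole. The fingers move at their own pace and stop on an object; "newtons" is the grip in N (left out, the last holds). Time passes only in rows, so rows that repeat a pose let the fingers close. It gives the time, the measured TCP pose, the force, the opening and the grip force at its end, in the units of the state.
- env.get_obs(): the state, without advancing time (a new reading comes with each control period).
- env.read_camera(name): name is "scene" or "top"; returns a dict with "img" (384x512x3 uint8, red, green, blue), "camera_matrix" (3x3 intrinsics, pixels), "R" (3x3) and "t" (3): a world point X has camera coordinates R X + t. Camera axes: x right, y down, z forward; pixel columns grow to the right and rows downward; lengths in m; the calibration is good to about 2 mm. A picture is of the moment at which its call begins. There is no depth.
- env.sign_off(): hands the job in; it is judged then, once.
The state is a dict: "time_s": time; "qpos": joint angles; "joint_velocities": joint speeds; "effort": joint torques, N m; "tool_pos": TCP position; "tool_rot": TCP orientation; "force": force on the tool from outside, world axes, zero at the start; "wrist_torque": the same for the moment, N m; "grip_width": finger opening in m; "grasp_force": force on a finger pad.
Only numpy, scipy, OpenCV 4.12 (cv2) and the standard library are available. Lean on these libraries where they do the work, as an engineer would, in place of code of your own. Each camera call takes 0.05 s, during which the arm holds its last target. There are 200 camera calls.

## Working session

There is one attempt and no reset: what is moved stays moved. The work goes in short steps, Python scripts to look and compute and a tool call to move; the robot and the scene stay as the last step left them, time stands still between calls to the robot, and variables do not carry over. Pictures are saved under pics/ and viewed, at most 10 in all, crops included, and the job is handed in when it is done.

Besides the shell and the picture viewer there is one more tool, called after ">>>" as name(argument=value, ...) on one line, values as JSON. servo_tool: Moves the arm, as the interface text tells. Its arguments: {"type":"object","properties":{"plan":{"type":"array","items":{"type":"object","properties":{"xyz":{"type":"array","items":{"type":"number"}},"twist":{"type":"array","items":{"type":"number"}},"jaw":{"type":"number"}}}},"newtons":{"type":"number"}},"required":["plan"]}

```bash
mkdir -p pics; ls; python3 - <<'E'
from cell import env
import cv2
o=env.get_obs();print(o)
for n in("scene","top"):
    c=env.read_camera(n);cv2.imwrite(f"pics/{n}0.png",cv2.resize(c["img"][:,:,::-1],(800,600),interpolation=cv2.INTER_CUBIC));print(n,c["camera_matrix"],c["R"],c["t"])
E
```

```text
pics
{'time_s': 0.0, 'qpos': array([75.57917015, 18.43962622, -4.01571387, 83.17447275,  1.29660002,
       78.53925029, -3.26183461]), 'joint_velocities': array([ 0.05047731,  0.02237761, -0.03624319, -0.07537364,  0.02754233,
       -0.04758129,  0.03548168]), 'effort': array([ 7.89713722e-04, -4.91278625e+01, -4.04016897e-01, -3.12519658e+01,
       -6.39937911e-02,  4.36598877e-02,  1.49730708e-04]), 'tool_pos': array([ 0.17065073, -0.62699417,  0.40365854]), 'tool_rot': array([-1.79891981e+02,  7.15617517e-03,  1.52292346e+01]), 'force': array([ 0.79445857, -0.39740118,  0.56096364]), 'wrist_torque': array([ 0.005987  , -0.02001658, -0.05259073]), 'grasp_force': 0.0, 'grip_width': 0.08727370564367433}
scene [[497.89481      0.         256.70807473]
 [  0.         497.89481    195.56921346]
 [  0.           0.           1.        ]] [[ 0.90217463 -0.43106382  0.0162766 ]
 [-0.18839355 -0.42767164 -0.88408418]
 [ 0.38805774  0.79453191 -0.46704415]] [-0.37805252  0.30145792  0.56109458]
top [[436.70859774   0.         253.05235883]
 [  0.         436.70859774 194.39133452]
 [  0.           0.           1.        ]] [[ 0.02208599 -0.99970276  0.01032497]
 [-0.98346338 -0.02358177 -0.17956526]
 [ 0.17975537 -0.00618836 -0.98369188]] [0.24073118 0.54455667 1.00412973]
```

View pics/scene0.png

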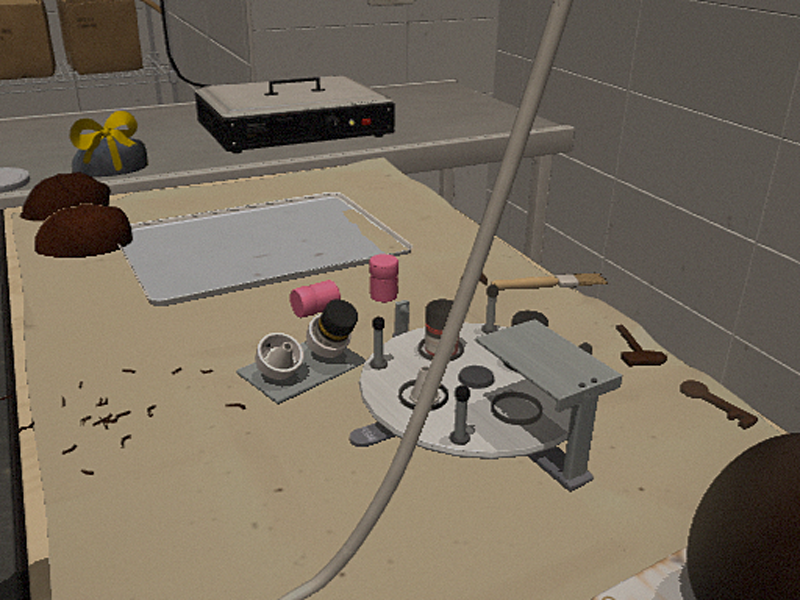

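View pics/top0.png

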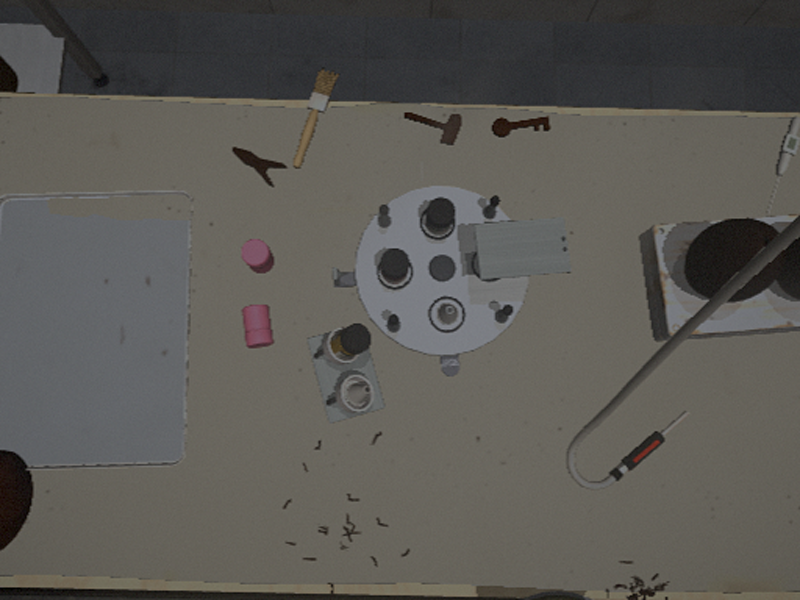

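The scene picture shows the black-lidded pot in the rack's far cup (335,325) and the nozzle in the near cup (280,357). Pink look-alikes are at (385,278) and (315,298). The top picture shows the carousel axis at about (442,268), the cover at (525,248), the lug at (450,365), the pointer at (345,278) and the rack at (347,375). The candidates for fresh_pot are the leaning black-lid pot at top (350,340), and the pink ones at (257,255) and (257,325). Only the first is in a rack cup and not pink. I'll confirm that in an enlarged crop.

```bash
python3 - <<'E'
from cell import env
import cv2
c=env.read_camera("top");cv2.imwrite("pics/top1.png",cv2.resize(c["img"][116:272,190:380,::-1],None,fx=3.8,fy=3.8,interpolation=cv2.INTER_CUBIC))
c=env.read_camera("scene");cv2.imwrite("pics/scene1.png",cv2.resize(c["img"][160:320,140:340,::-1],None,fx=3.75,fy=3.75,interpolation=cv2.INTER_CUBIC))
E
```

```text
(no output)
```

View pics/top1.png

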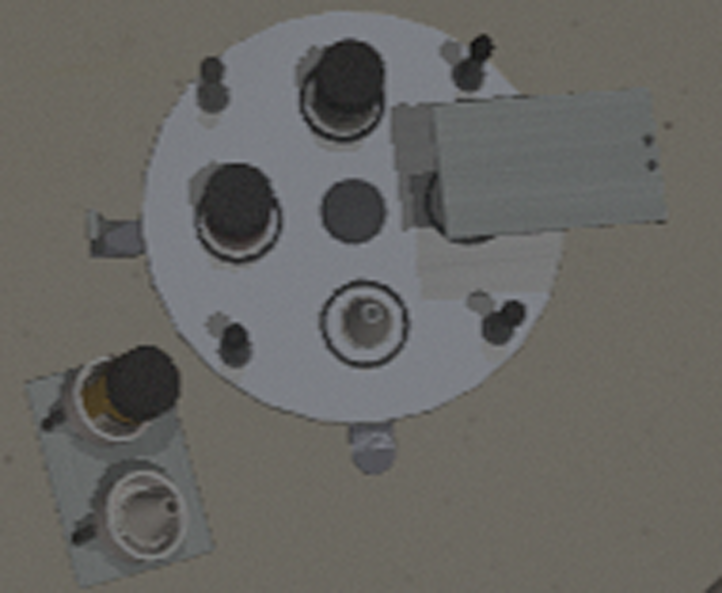

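View pics/scene1.png

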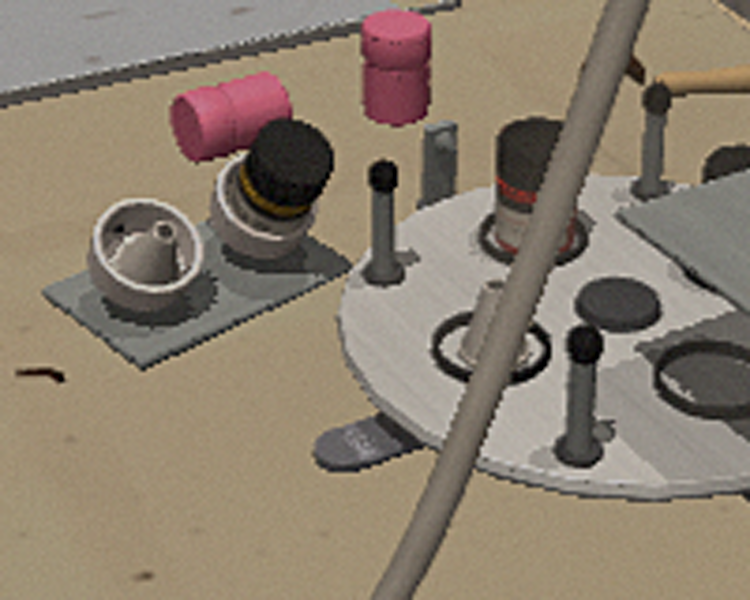

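The crop confirms it. The fresh pot is the black lid with a yellow band in the rack, at top-crop (143,383) and scene-crop (290,165). The other cup, at (146,515), holds the nozzle, and the pink ones are outside the rack. Next I turn the knobs, plate corners and cup rims into positions.

```bash
cat > h.py <<'E'
import numpy as np, cv2
from scipy.optimize import least_squares
from scipy.spatial.transform import Rotation as Ro
from cell import env
C={n:env.read_camera(n) for n in("top","scene")}
def proj(n,X):
    c=C[n];p=(c["R"]@np.atleast_2d(X).T).T+c["t"];p=p@c["camera_matrix"].T;return p[:,:2]/p[:,2:]
def at(n,uv,z):
    c=C[n];d=c["R"].T@np.linalg.inv(c["camera_matrix"])@[*uv,1];o=-c["R"].T@c["t"];return o+d*(z-o[2])/d[2]
T=lambda u,v:(190+u/3.8,116+v/3.8)
S=lambda u,v:(140+u/3.75,160+v/3.75)
def tri(a,b):
    f=lambda X:np.r_[proj("top",X)[0]-a,proj("scene",X)[0]-b]
    r=least_squares(f,[.5,-.1,.1]);return r.x,np.abs(r.fun).max()
def tcp():
    o=env.get_obs();return o,np.array(o["tool_pos"]),Ro.from_euler("xyz",o["tool_rot"],degrees=True)
def grasp(): 
    o,p,R=tcp();return p+R.apply([0,0,.164])
E
python3 - <<'E'
from h import *
np.set_printoptions(precision=4,suppress=True)
kn=np.array([at("top",T(*k),.1) for k in[(212,70),(482,47),(512,314),(235,336)]])
print(kn); c=kn.mean(0);print("axis",c,np.linalg.norm(kn-c,axis=1)*1e3,[np.degrees(np.arctan2(*(k-c)[1::-1])) for k in kn])
print("disc", [at("top",T(*k),.03) for k in[(143,225),(565,225),(350,12),(360,422)]], "hub",at("top",T(353,210),.035))
P=[at("top",T(*k),.008) for k in[(25,382),(165,350),(215,550),(84,587)]];print("plate",np.array(P),np.mean(P,0),[np.linalg.norm(P[i]-P[i-1]) for i in range(4)])
print("nozcup",at("top",T(146,515),.046),tri(T(146,515),S(146,247)));print("potcup",at("top",T(121,398),.046))
print("lidcentre",tri(T(143,383),S(290,165)))
print("coverc",[at("top",T(*k),.121) for k in[(436,108),(652,88),(666,220),(450,238)]])
print("origin",proj("top",[0,0,0]),"cable", [at("top",(u/1.5625,v/1.5625),z) for u,v in((580,450),(800,225)) for z in (0,.3)])
print("pins scene",[proj("scene",[*k[:2],.1])[0]*3.75-np.array([140,160])*3.75 for k in kn])
E
```

```text
[[0.672  0.2737 0.1   ]
 [0.6911 0.1067 0.1   ]
 [0.5234 0.0893 0.1   ]
 [0.5061 0.2558 0.1   ]]
axis [0.5982 0.1814 0.1   ] [118.2341 119.2457 118.5678 118.3775] [np.float64(51.35822241782831), np.float64(-38.77370392897605), np.float64(-129.0618984078122), np.float64(141.0653869607648)]
disc [array([0.5888, 0.3169, 0.03  ]), array([0.5955, 0.0422, 0.03  ]), array([0.7376, 0.1838, 0.03  ]), array([0.4637, 0.1747, 0.03  ])] hub [0.601  0.1808 0.035 ]
plate [[0.4871 0.3915 0.008 ]
 [0.5104 0.301  0.008 ]
 [0.3817 0.2651 0.008 ]
 [0.3565 0.348  0.008 ]] [0.4339 0.3264 0.008 ] [np.float64(0.13773400363177085), np.float64(0.09346268907927645), np.float64(0.1336181990444851), np.float64(0.0866701610348239)]
nozcup [0.401  0.3082 0.046 ] (array([0.4019, 0.3083, 0.0413]), np.float64(0.26966611569102383))
potcup [0.4736 0.3262 0.046 ]
lidcentre (array([0.4814, 0.3113, 0.0693]), np.float64(0.41153805962807155))
coverc [array([0.6447, 0.1379, 0.121 ]), array([0.6605, 0.0071, 0.121 ]), array([0.5788, 0.0006, 0.121 ]), array([0.5647, 0.1295, 0.121 ])]
origin [[357.7494 431.2259]] cable [array([ 0.3231, -0.0396,  0.    ]), array([0.3305, 0.0433, 0.3   ]), array([ 0.6965, -0.4152,  0.    ]), array([ 0.6004, -0.2282,  0.3   ])]
pins scene [array([648.0115,  75.796 ]), array([870.542 , 213.4831]), array([573.3725, 313.9097]), array([376.156 , 150.3789])]
```

Knobs and rack agree with the given sizes: pins measure 118–119 mm against 120, the plate about 90×136, and the base yaw is about 6°. I'll fit the poses and check whether the hanging cable is in the arm's way.

```bash
cat >> h.py <<'E'
AX=np.array([.599,.181]);YB=np.radians(6.1)
def base(x,y,z): c,s=np.cos(YB),np.sin(YB);return np.array([AX[0]+c*x-s*y,AX[1]+s*x+c*y,z])
def pose(az_y,tilt=0,tdir=0):
    """tool rotation: closing axis y at world azimuth az_y (deg); tool body leaning tilt deg towards azimuth tdir"""
    a=np.radians(az_y);y=np.array([np.cos(a),np.sin(a),0]);z=np.array([0,0,-1.])
    R=Ro.from_matrix(np.c_[np.cross(y,z),y,z]);d=np.radians(tdir)
    return Ro.from_rotvec(np.radians(tilt)*np.array([-np.sin(d),np.cos(d),0]))*R
def rel(G,R,L=.164,ref=None):
    """shift (cm) and twist (deg) to bring the point L ahead of the TCP to G with rotation R"""
    o,p,R0=tcp() if ref is None else (0,*ref)
    t=np.array(G)-R.apply([0,0,L]);return np.round(R0.inv().apply(t-p)*100,2),np.round((R0.inv()*R).as_rotvec(degrees=True),1)
E
python3 - <<'E'
from h import *
np.set_printoptions(precision=3,suppress=True)
K=1.5625
for a,b in(((285,600),(330,560)),((380,500),(440,360)),((440,360),(500,200)),((500,200),(565,0))):
  for f in(0,.5):
    s=(np.array(a)*(1-f)+np.array(b)*f)/K
    r=least_squares(lambda q:np.r_[proj("top",q[:3])[0]-(np.array([600,435])+q[3]*np.array([200,-213]))/K,proj("scene",q[:3])[0]-s],[.4,-.2,.3,.5]);print(s*K,r.x,r.cost)
for n,t,s in(("p-x-y",(512,314),(583,343)),("p-x+y",(235,336),(383,175)),("p+x+y",(212,70),(655,97))):print(n,tri(T(*t),S(*s)))
for p in((-85,-85),(-85,85),(85,85)):print(base(p[0]/1e3,p[1]/1e3,.097))
G=base(-.066,-.104,.25);print("above push:",rel(G,pose(-129),.182),rel(G,pose(51),.182))
E
```

```text
[285. 600.] [ 0.299 -0.023  0.008 -0.144] 1.3328593854614215e-26
[307.5 580. ] [ 0.317 -0.033  0.033 -0.092] 6.866245319043687e-27
[380. 500.] [ 0.371 -0.058  0.12   0.08 ] 8.077935669463161e-27
[410. 430.] [ 0.394 -0.061  0.182  0.166] 3.6350710512584224e-27
[440. 360.] [ 0.415 -0.064  0.239  0.256] 7.123527570116088e-24
[470. 280.] [ 0.435 -0.065  0.3    0.356] 5.250658185151055e-26
[500. 200.] [ 0.454 -0.066  0.356  0.462] 3.2311742677852644e-27
[532.5 100. ] [ 0.474 -0.065  0.42   0.593] 2.2466758580694416e-27
p-x-y (array([0.527, 0.086, 0.086]), np.float64(0.3831708891704011))
p-x+y (array([0.509, 0.255, 0.086]), np.float64(0.31410587005714774))
p+x+y (array([0.677, 0.274, 0.086]), np.float64(0.20494190100180276))
[0.524 0.087 0.097]
[0.505 0.256 0.097]
[0.674 0.275 0.097]
above push: (array([ 54.39, -57.5 ,  -2.73]), array([-0. ,  0. , 54.2])) (array([ 54.39, -57.5 ,  -2.73]), array([  -0. ,   -0. , -125.8]))
```

The cable hangs at about (0.30,-0.02,0)→(0.47,-0.065,0.42), between the arm and the work. I'll retract, swing past on the inside of it, and push the −x+y pin, which is clear of the cover and the cable.

>>> servo_tool(plan=[{"xyz": [0,-4,-2],"twist": [0,0,0],"jaw": 1},{"xyz": [0,-8,-4],"twist": [0,0,0],"jaw": 1},{"xyz": [0,-12,-6],"twist": [0,0,0],"jaw": 1},{"xyz": [0,-16,-8],"twist": [0,0,0],"jaw": 1},{"xyz": [0,-20,-10],"twist": [0,0,0],"jaw": 1},{"xyz": [0,-24,-12],"twist": [0,0,0],"jaw": 1},{"xyz": [0,-28,-14],"twist": [0,0,0],"jaw": 1},{"xyz": [0,-29,-14.5],"twist": [0,0,0],"jaw": 1},{"xyz": [0,-29,-14.5],"twist": [0,0,0],"jaw": 1}])

```text
time_s: 1.15
tool_pos: [0.0973, -0.3571, 0.5511]
tool_rot: [-179.4, 0.0, 15.2]
force: [-0.5, -0.5, -0.1]
grip_width: 0.0347
grasp_force: 0.0
```

```bash
python3 - <<'E'
from h import *
print(env.get_obs()["qpos"],tcp()[1])
E
```

```text
[ 81.23960957 -17.24609433  -7.82107036 102.57684926  -2.30355329
  94.92098734  -1.24373943] [ 0.09709344 -0.35777103  0.55059832]
```

>>> servo_tool(plan=[{"xyz": [3.9,0.3,0],"twist": [0,0,0],"jaw": 1},{"xyz": [7.8,-0.3,0],"twist": [0,0,0],"jaw": 1},{"xyz": [11.6,-1.3,0],"twist": [0,0,0],"jaw": 1},{"xyz": [15.2,-2.7,0],"twist": [0,0,0],"jaw": 1},{"xyz": [18.7,-4.5,0],"twist": [0,0,0],"jaw": 1},{"xyz": [22.0,-6.7,0],"twist": [0,0,0],"jaw": 1},{"xyz": [25.0,-9.1,0],"twist": [0,0,0],"jaw": 1},{"xyz": [27.9,-11.9,0],"twist": [0,0,0],"jaw": 1},{"xyz": [30.3,-15.0,0],"twist": [0,0,0],"jaw": 1},{"xyz": [32.5,-18.2,0],"twist": [0,0,0],"jaw": 1}])

```text
time_s: 2.08
tool_pos: [0.3638, -0.0947, 0.5519]
tool_rot: [-179.6, -0.1, 15.2]
force: [1.7, -1.2, 0.3]
grip_width: 0.0005
grasp_force: 0.0
```

```bash
python3 - <<'E'
from h import *
o,p,R=tcp();print(o["qpos"],p,o["force"])
# continue the swing to az 27
for a in range(-12,28,6):
  r=.375;print(a,R.inv().apply(np.array([r*np.cos(np.radians(a)),r*np.sin(np.radians(a)),.55])-p).round(3)*100)
print(C["scene"]["img"].shape)
cv2.imwrite("pics/s2.png",cv2.resize(C["scene"]["img"][:,:,::-1],(800,600)))
E
```

```text
[ 33.62215827 -17.02456019 -17.63582296 101.66175089  -5.60601507
  94.73710795 -57.68140962] [ 0.36505869 -0.08949945  0.55229731] [ 0.01910244 -0.93094174  0.50374048]
-12 [ 0.5 -1.1  0.2]
-6 [ 2.1 -4.6  0.3]
0 [ 3.4 -8.3  0.3]
6 [  4.3 -12.1   0.3]
12 [  4.8 -16.    0.4]
18 [  4.9 -20.    0.4]
24 [  4.5 -23.9   0.4]
(384, 512, 3)
```

View pics/s2.png

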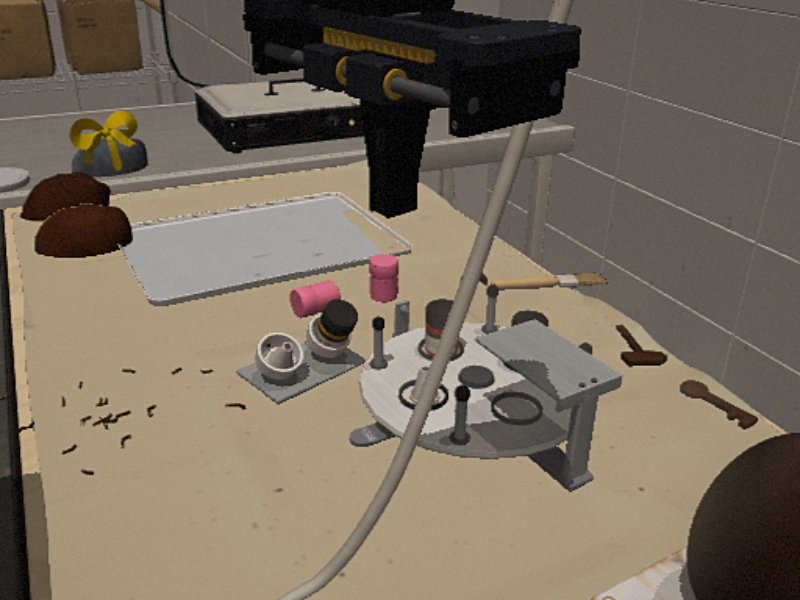

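The picture shows the gripper body beside the cable, occluding its upper end at (545,60), with no contact force. I'll continue the swing on the inside.

>>> servo_tool(plan=[{"xyz": [1.2,-3.2,0.2],"twist": [0,0,0],"jaw": 1},{"xyz": [2.4,-6.8,0.2],"twist": [0,0,0],"jaw": 1},{"xyz": [3.6,-10.5,0.2],"twist": [0,0,0],"jaw": 1},{"xyz": [4.5,-14.4,0.2],"twist": [0,0,0],"jaw": 1},{"xyz": [4.9,-18.4,0.2],"twist": [0,0,0],"jaw": 1},{"xyz": [4.8,-22.2,0.2],"twist": [0,0,0],"jaw": 1},{"xyz": [4.5,-24,0.2],"twist": [0,0,0],"jaw": 1},{"xyz": [4.5,-24,0.2],"twist": [0,0,0],"jaw": 1}])

```text
time_s: 2.85
tool_pos: [0.341, 0.1529, 0.5523]
tool_rot: [-179.4, -0.1, 15.9]
force: [-0.3, -0.2, -0.6]
grip_width: 0.0006
grasp_force: 0.0
```

```bash
python3 - <<'E'
from h import *
o,p,R=tcp();print(o["qpos"],p,R.as_euler("xyz",True),o["force"])
for z in(.25,.08):
  G=base(-.103,.067,z);print(G,rel(G,pose(-39),.182))
E
```

```text
[-10.07542619 -17.16885587 -12.68683195 102.12999644  -4.1730956
  94.5209253  -97.11546469] [0.34313759 0.14768078 0.55210669] [-1.79547070e+02 -5.72506995e-02  1.54354786e+01] [-0.23844445 -0.37584085 -0.35398219]
[0.4894635  0.23667544 0.25      ] (array([16.46, -4.59, 12.06]), array([ -0.4,  -0.2, -35.6]))
[0.4894635  0.23667544 0.08      ] (array([16.44, -4.45, 29.06]), array([ -0.4,  -0.2, -35.6]))
```

>>> servo_tool(plan=[{"xyz": [3.3,-0.9,2.4],"twist": [0,0,-7],"jaw": 1},{"xyz": [6.6,-1.8,4.8],"twist": [0,0,-14],"jaw": 1},{"xyz": [9.9,-2.7,7.2],"twist": [0,0,-21],"jaw": 1},{"xyz": [13.2,-3.6,9.6],"twist": [0,0,-28],"jaw": 1},{"xyz": [16.4,-4.5,12],"twist": [-0.2,-0.1,-35],"jaw": 1},{"xyz": [16.4,-4.5,12],"twist": [-0.4,-0.2,-35.6],"jaw": 1},{"xyz": [16.4,-4.5,16],"twist": [-0.4,-0.2,-35.6],"jaw": 1},{"xyz": [16.4,-4.5,20],"twist": [-0.4,-0.2,-35.6],"jaw": 1},{"xyz": [16.4,-4.5,22],"twist": [-0.4,-0.2,-35.6],"jaw": 1},{"xyz": [16.4,-4.5,22],"twist": [-0.4,-0.2,-35.6],"jaw": 1}])

```text
time_s: 3.78
tool_pos: [0.4885, 0.2319, 0.3272]
tool_rot: [-179.7, 0.5, 50.6]
force: [-0.1, -0.5, -0.4]
grip_width: 0.0002
grasp_force: 0.0
```

```bash
python3 - <<'E'
from h import *
o,p,R=tcp();print(o["qpos"],p,R.as_euler("xyz",True),o["force"],p+R.apply([0,0,.182]))
G=base(-.103,.067,.08);print(G,rel(G,pose(-39),.182))
cv2.imwrite("pics/s3.png",cv2.resize(C["scene"]["img"][130:320,130:380,::-1],None,fx=3.1,fy=3.1,interpolation=cv2.INTER_CUBIC))
E
```

```text
[-15.07748937   8.87648533 -14.40199204 103.37348899   2.31760822
  68.10611463 -69.50955454] [0.49013145 0.23359363 0.33293778] [-1.79930526e+02  4.27403794e-02  5.06716050e+01] [-0.21645793  0.27242203  1.03705371] [0.48987471 0.23362847 0.15093796]
[0.4894635  0.23667544 0.08      ] (array([ 0.2 , -0.24,  7.09]), array([-0.1,  0. , -0.3]))
```

View pics/s3.png

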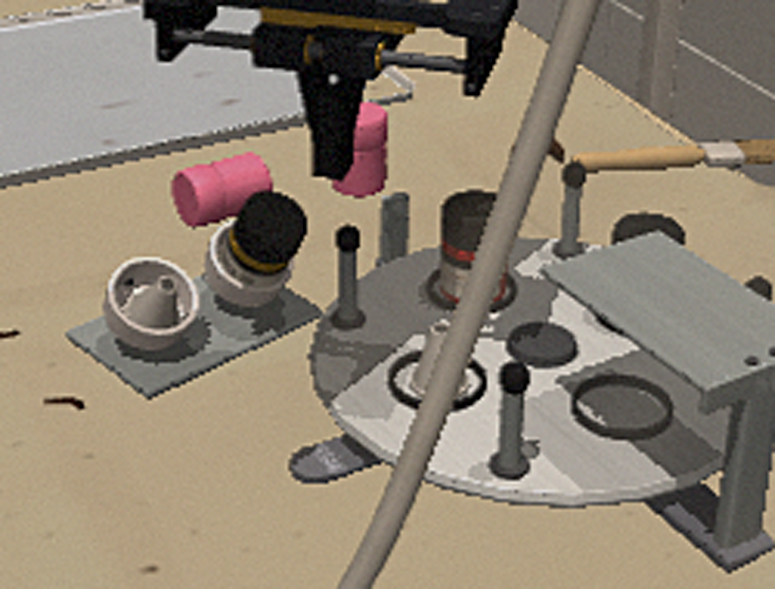

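The closed fingers stand at crop (330,178), above and behind the −x+y pin at (347,240), as planned. I'll descend and push along the arc.

>>> servo_tool(plan=[{"xyz": [0.2,-0.2,3.5],"twist": [0,0,0],"jaw": 1},{"xyz": [0.2,-0.2,7.1],"twist": [0,0,0],"jaw": 1},{"xyz": [0.2,-0.2,7.1],"twist": [0,0,0],"jaw": 1},{"xyz": [0.2,-0.2,7.1],"twist": [0,0,0],"jaw": 1}])

```text
time_s: 4.22
tool_pos: [0.4894, 0.2375, 0.2626]
tool_rot: [-179.9, 0.0, 50.8]
force: [0.4, -0.5, 1.2]
grip_width: 0.0005
grasp_force: 0.0
```

>>> servo_tool(plan=[{"xyz": [0.53,-0.1,0],"twist": [0,0,2.5],"jaw": 1},{"xyz": [1.06,-0.18,0],"twist": [0,0,5],"jaw": 1},{"xyz": [1.6,-0.23,0],"twist": [0,0,7.5],"jaw": 1},{"xyz": [2.13,-0.26,0],"twist": [0,0,10],"jaw": 1},{"xyz": [2.67,-0.26,0],"twist": [0,0,12.5],"jaw": 1},{"xyz": [3.2,-0.25,0],"twist": [0,0,15],"jaw": 1},{"xyz": [3.74,-0.21,0],"twist": [0,0,17.5],"jaw": 1},{"xyz": [4.27,-0.15,0],"twist": [0,0,20],"jaw": 1},{"xyz": [4.8,-0.06,0],"twist": [0,0,22.5],"jaw": 1},{"xyz": [5.32,0.05,0],"twist": [0,0,25],"jaw": 1}])

```text
time_s: 5.05
tool_pos: [0.5238, 0.2787, 0.2654]
tool_rot: [-180.0, -0.0, 25.6]
force: [-3.4, -1.6, 1.1]
grip_width: 0.0006
grasp_force: 2.1
```

```bash
python3 - <<'E'
from h import *
o,p,R=tcp();print(o["qpos"],p,R.as_euler("xyz",True),o["force"])
g=p+R.apply([0,0,.182]);d=g[:2]-AX;print(g,np.hypot(*d),np.degrees(np.arctan2(d[1],d[0])))
E
```

```text
[-20.79416656  18.12099392 -11.53776529 100.39622218   4.01160768
  61.71151428 -97.88429718] [0.52431098 0.27915258 0.26515839] [-1.79947430e+02 -1.67967237e-01  2.57824178e+01] [-2.63344421 -1.36730572  0.91878816]
[0.52471878 0.27953501 0.08315924] 0.12339711318662279 127.0110349015511
```

Contact force is 3–4 N opposing, as expected, and the disc is moving. I'll continue.

>>> servo_tool(plan=[{"xyz": [0.53,-0.1,0],"twist": [0,0,2.5],"jaw": 1},{"xyz": [1.06,-0.18,0],"twist": [0,0,5],"jaw": 1},{"xyz": [1.6,-0.23,0],"twist": [0,0,7.5],"jaw": 1},{"xyz": [2.13,-0.26,0],"twist": [0,0,10],"jaw": 1},{"xyz": [2.67,-0.26,0],"twist": [0,0,12.5],"jaw": 1},{"xyz": [3.2,-0.25,0],"twist": [0,0,15],"jaw": 1},{"xyz": [3.74,-0.21,0],"twist": [0,0,17.5],"jaw": 1},{"xyz": [4.27,-0.15,0],"twist": [0,0,20],"jaw": 1},{"xyz": [4.8,-0.06,0],"twist": [0,0,22.5],"jaw": 1},{"xyz": [5.32,0.05,0],"twist": [0,0,25],"jaw": 1}])

```text
time_s: 5.98
tool_pos: [0.572, 0.3022, 0.2648]
tool_rot: [-179.8, -0.1, 0.8]
force: [-1.4, -0.2, 1.0]
grip_width: 0.0003
grasp_force: 0.6
```

>>> servo_tool(plan=[{"xyz": [0.4,-0.08,0],"twist": [0,0,2],"jaw": 1},{"xyz": [0.8,-0.14,0],"twist": [0,0,4],"jaw": 1},{"xyz": [0.8,-0.14,0],"twist": [0,0,4],"jaw": 1}])

```text
time_s: 6.23
tool_pos: [0.5807, 0.3035, 0.2646]
tool_rot: [-179.8, -0.2, -3.2]
force: [-0.2, -0.1, -0.0]
grip_width: 0.0002
grasp_force: 0.0
```

```bash
python3 - <<'E'
from h import *
o,p,R=tcp();print(o["force"])
g=p+R.apply([0,0,.182]);d=g[:2]-AX;print(g,np.hypot(*d),np.degrees(np.arctan2(d[1],d[0])))
cv2.imwrite("pics/t4.png",cv2.resize(C["top"]["img"][116:272,190:380,::-1],None,fx=3.8,fy=3.8,interpolation=cv2.INTER_CUBIC))
E
```

```text
[ 0.47284216 -0.09563147 -0.28184591]
[0.58000363 0.30386563 0.08164579] 0.124325479671739 98.78896272176425
```

View pics/t4.png

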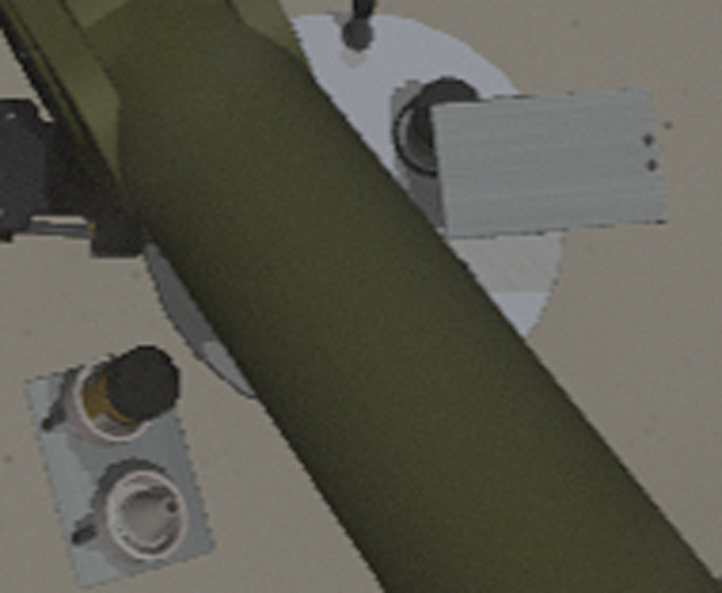

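Force fell to zero at about 54°, so the detent has taken the disc (another station is sliding under the cover at (445,130)). I'll raise the tool and compute the pre-grasp. The commanded shift is relative, so I'll plan from the present pose.

>>> servo_tool(plan=[{"xyz": [-1,0,-2],"twist": [0,0,0],"jaw": 0.25},{"xyz": [-1,0,-6],"twist": [0,0,0],"jaw": 0.25},{"xyz": [-1,0,-10],"twist": [0,0,0],"jaw": 0.25},{"xyz": [-1,0,-14],"twist": [0,0,0],"jaw": 0.25},{"xyz": [-1,0,-14],"twist": [0,0,0],"jaw": 0.25},{"xyz": [-1,0,-14],"twist": [0,0,0],"jaw": 0.25}])

```text
time_s: 6.83
tool_pos: [0.5696, 0.304, 0.4065]
tool_rot: [-179.7, -0.3, -3.1]
force: [-0.2, -0.6, -0.6]
grip_width: 0.0325
grasp_force: 0.0
```

```bash
cat >> h.py <<'E'
GP=np.array([.480,.310,.073]);RG=pose(15,8,-75)
E
python3 - <<'E'
from h import *
o,p,R=tcp();print(o["qpos"],p,o["grip_width"])
b=RG.apply([0,0,-.09]);print(rel(GP+b,RG))
print(rel(GP,RG,ref=(GP+b-RG.apply([0,0,.164]),RG)))
E
```

```text
[ -25.14718658   17.9754279    -6.66064549   84.05545058    2.01148935
   78.12081521 -125.02098631] [0.56893688 0.30350805 0.40171162] 0.040421395485487004
(array([-7.81,  3.2 ,  7.73]), array([   7.4,    5.5, -107.9]))
(array([0., 0., 9.]), array([0., 0., 0.]))
```

>>> servo_tool(plan=[{"xyz": [-1,0.4,0],"twist": [0,0,-7],"jaw": 0.25},{"xyz": [-2,0.8,0],"twist": [0,0,-14],"jaw": 0.25},{"xyz": [-3,1.2,0],"twist": [0,0,-21],"jaw": 0.25},{"xyz": [-4,1.6,0],"twist": [0,0,-28],"jaw": 0.25},{"xyz": [-5,2,0],"twist": [0,0,-35],"jaw": 0.25},{"xyz": [-6,2.4,0],"twist": [0,0,-42],"jaw": 0.25},{"xyz": [-7,2.8,0],"twist": [0,0,-49],"jaw": 0.25},{"xyz": [-7.8,3.2,0],"twist": [0,0,-56],"jaw": 0.25},{"xyz": [-7.8,3.2,0],"twist": [0,0,-63],"jaw": 0.25},{"xyz": [-7.8,3.2,0],"twist": [0,0,-70],"jaw": 0.25}])

```text
time_s: 7.77
tool_pos: [0.4887, 0.2756, 0.3999]
tool_rot: [-179.8, 0.1, 67.2]
force: [0.9, -1.1, -0.4]
grip_width: 0.065
grasp_force: 0.0
```

```bash
python3 - <<'E'
from h import *
o,p,R=tcp();print(o["qpos"],p,o["grip_width"])
b=RG.apply([0,0,-.09]);print(rel(GP+b,RG))
E
```

```text
[-19.11798833   8.51453033 -14.33571703  95.89185873   2.05830687
  76.07990813 -56.91951414] [0.48909891 0.2757111  0.39996211] 0.06539809343699189
(array([0.03, 0.03, 7.54]), array([  2.4,   7.8, -38.1]))
```

>>> servo_tool(plan=[{"xyz": [0,0,1.3],"twist": [0.4,1.3,-6.3],"jaw": 0.25},{"xyz": [0,0,2.6],"twist": [0.8,2.6,-12.6],"jaw": 0.25},{"xyz": [0,0,3.9],"twist": [1.2,3.9,-19],"jaw": 0.25},{"xyz": [0,0,5.2],"twist": [1.6,5.2,-25.4],"jaw": 0.25},{"xyz": [0,0,6.4],"twist": [2,6.5,-31.8],"jaw": 0.25},{"xyz": [0,0,7.5],"twist": [2.4,7.8,-38.1],"jaw": 0.25},{"xyz": [0,0,7.5],"twist": [2.4,7.8,-38.1],"jaw": 0.25},{"xyz": [0,0,7.5],"twist": [2.4,7.8,-38.1],"jaw": 0.25},{"xyz": [0,0,7.5],"twist": [2.4,7.8,-38.1],"jaw": 0.25}])

```text
time_s: 8.62
tool_pos: [0.4896, 0.2762, 0.3268]
tool_rot: [179.8, -8.1, 104.8]
force: [-0.4, 0.5, -0.3]
grip_width: 0.0652
grasp_force: 0.0
```

```bash
python3 - <<'E'
from h import *
o,p,R=tcp();print(o["qpos"],p,o["grip_width"],"tip",p+R.apply([0,0,.182]), proj("scene",p+R.apply([0,0,.182])))
print(rel(GP,RG))
cv2.imwrite("pics/s5.png",cv2.resize(C["scene"]["img"][120:320,140:400,::-1],None,fx=3,fy=3,interpolation=cv2.INTER_CUBIC))
E
```

```text
[-14.05769118  10.90251763 -17.28848135 102.10015111  -4.91585439
  65.05981571 -14.13776934] [0.48968824 0.27644941 0.32735431] 0.06514566104929408 tip [0.48392952 0.30135698 0.14715872] [[219.36445735 169.20501093]]
(array([-0.09, -0.11,  9.27]), array([ 0.3, -0.1, -0.1]))
```

View pics/s5.png

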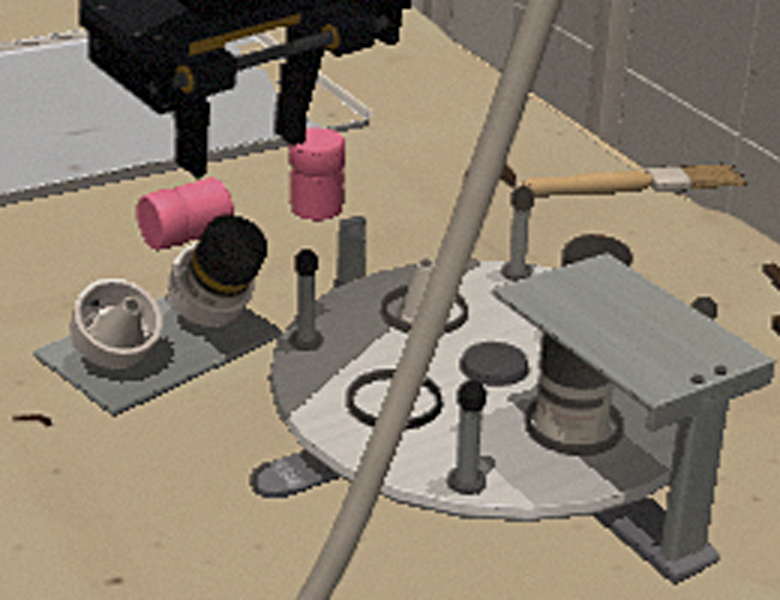

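The disc has settled one step on, with the empty station at the loading place (393,398) and the pots upright. The open fingers at (193,172) and (290,140) straddle the line to the lid at (232,250). I'll go in and grip.

>>> servo_tool(plan=[{"xyz": [-0.1,-0.1,2.5],"twist": [0.3,0,0],"jaw": 0.25},{"xyz": [-0.1,-0.1,5],"twist": [0.3,0,0],"jaw": 0.25},{"xyz": [-0.1,-0.1,7],"twist": [0.3,0,0],"jaw": 0.25},{"xyz": [-0.1,-0.1,8.5],"twist": [0.3,0,0],"jaw": 0.25},{"xyz": [-0.1,-0.1,9.3],"twist": [0.3,0,0],"jaw": 0.25},{"xyz": [-0.1,-0.1,9.3],"twist": [0.3,0,0],"jaw": 0.25},{"xyz": [-0.1,-0.1,9.3],"twist": [0.3,0,0],"jaw": 0.25}])

```text
time_s: 9.3
tool_pos: [0.486, 0.2879, 0.235]
tool_rot: [-179.9, -8.1, 105.0]
force: [0.5, -0.7, 0.1]
grip_width: 0.0654
grasp_force: 0.0
```

```bash
python3 - <<'E'
from h import *
print(rel(GP,RG))
cv2.imwrite("pics/s6.png",cv2.resize(C["scene"]["img"][140:260,140:290,::-1],None,fx=5,fy=5,interpolation=cv2.INTER_CUBIC))
E
```

```text
(array([ 0.01, -0.05,  0.05]), array([ 0.1, -0.1, -0. ]))
```

View pics/s6.png

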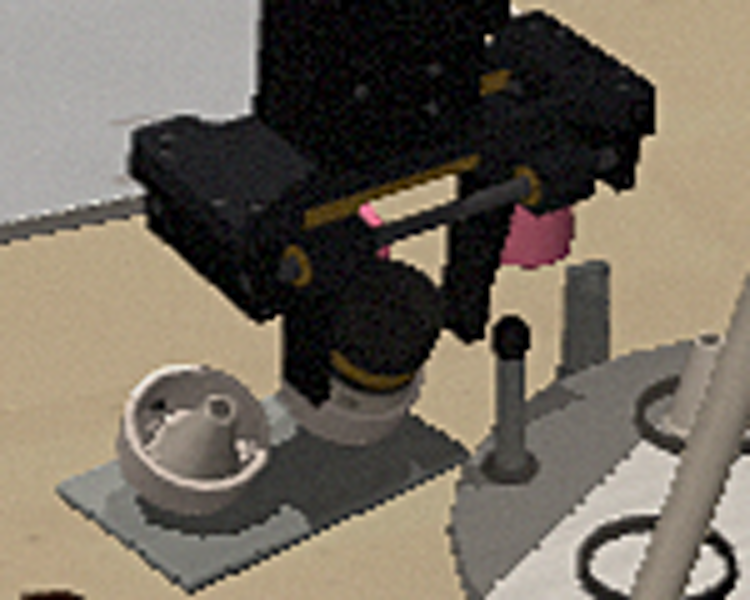

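The fingers straddle the lid. Tips are at (315,400) and (465,335), so the grasp point is about (390,320), on the lid centre at (385,318). I'll close.

>>> servo_tool(plan=[{"xyz": [0,0,0],"twist": [0,0,0],"jaw": 0.6},{"xyz": [0,0,0],"twist": [0,0,0],"jaw": 0.6},{"xyz": [0,0,0],"twist": [0,0,0],"jaw": 0.6},{"xyz": [0,0,0],"twist": [0,0,0],"jaw": 0.6},{"xyz": [0,0,0],"twist": [0,0,0],"jaw": 0.6},{"xyz": [0,0,0],"twist": [0,0,0],"jaw": 0.6},{"xyz": [0,0,0],"twist": [0,0,0],"jaw": 0.6}], newtons=20)

```text
time_s: 9.98
tool_pos: [0.486, 0.2875, 0.2346]
tool_rot: [-179.9, -8.1, 105.0]
force: [-0.1, 0.2, 2.2]
grip_width: 0.0434
grasp_force: 20.0
```

```bash
python3 - <<'E'
from h import *
o,p,R=tcp();print(o["qpos"],o["force"],grasp())
l=np.radians(-75)
for t in(.55,.6):
  a=np.array([np.cos(l)*np.sin(t),np.sin(l)*np.sin(t),np.cos(t)]);print(R.inv().apply(a).round(3))
E
```

```text
[-15.47905052  16.87883902 -17.43500502 106.64992127  -3.34706142
  54.92598338 -15.23332332] [-0.24331568 -0.8609058   3.14663156] [0.47983533 0.30974273 0.07230608]
[-0.398 -0.001 -0.917]
[-0.443 -0.001 -0.896]
```

Gripped at 43.4 mm with 20 N. I'll lift along the pot's own axis.

>>> servo_tool(plan=[{"xyz": [-0.3,0,-0.7],"twist": [0,0,0],"jaw": 0.6},{"xyz": [-0.7,0,-1.5],"twist": [0,0,0],"jaw": 0.6},{"xyz": [-1.1,0,-2.4],"twist": [0,0,0],"jaw": 0.6},{"xyz": [-1.5,0,-3.3],"twist": [0,0,0],"jaw": 0.6},{"xyz": [-2,0,-4.4],"twist": [0,0,0],"jaw": 0.6},{"xyz": [-2,0,-6.5],"twist": [0,0,0],"jaw": 0.6},{"xyz": [-2,0,-9],"twist": [0,0,0],"jaw": 0.6},{"xyz": [-2,0,-12],"twist": [0,0,0],"jaw": 0.6},{"xyz": [-2,0,-12],"twist": [0,0,0],"jaw": 0.6},{"xyz": [-2,0,-12],"twist": [0,0,0],"jaw": 0.6}])

```text
time_s: 10.92
tool_pos: [0.4962, 0.2517, 0.3533]
tool_rot: [179.8, -8.1, 105.0]
force: [-0.0, -0.5, -1.0]
grip_width: 0.0432
grasp_force: 20.0
```

```bash
python3 - <<'E'
from h import *
o,p,R=tcp();g=grasp();print(o["force"],g,o["grip_width"])
a=proj("scene",g)[0].astype(int);b=proj("top",g)[0].astype(int);print(a,b)
cr=lambda n,c:cv2.resize(C[n]["img"][max(0,c[1]-45):c[1]+45,max(0,c[0]-45):c[0]+45,::-1],(400,400),interpolation=cv2.INTER_CUBIC)
cv2.imwrite("pics/g7.png",np.hstack([cr("scene",a),cr("top",b)]))
print("place (tool tilt 25 toward az 186)")
for t in (24,26): print(rel(base(-.075,0,.25),pose(96,t,186)))
E
```

```text
[ 0.43661423  0.69974208 -0.5644952 ] [0.4888992  0.27381852 0.18781222] 0.04328822930586541
[227 153] [243 205]
place (tool tilt 25 toward az 186)
(array([-6.55, -5.81, -5.93]), array([-11.5, -26.6, -81.1]))
(array([-6.5 , -6.32, -5.67]), array([-12.9, -28.2, -81. ]))
```

View pics/g7.png

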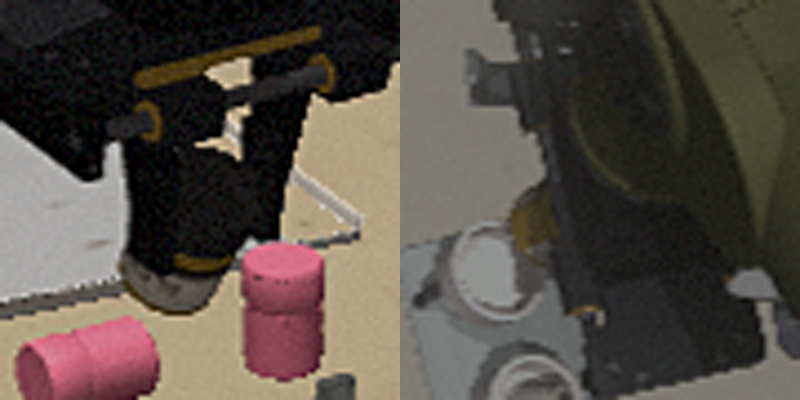

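Pot firmly held: the left half shows the lid between the fingers and the jar bottom at (175,290); the right half shows the pot clear of the now-empty cup at (490,265). That was the last picture I may view, so from here I check by numbers. I'll reorient to upright, with the tool leaning towards the robot.

>>> servo_tool(plan=[{"xyz": [-0.5,-0.5,-0.6],"twist": [-0.9,-2,-5.8],"jaw": 0.6},{"xyz": [-0.9,-0.9,-1.2],"twist": [-1.9,-4,-11.6],"jaw": 0.6},{"xyz": [-1.4,-1.4,-1.8],"twist": [-2.8,-6.1,-17.4],"jaw": 0.6},{"xyz": [-1.9,-1.8,-2.4],"twist": [-3.7,-8.1,-23.1],"jaw": 0.6},{"xyz": [-2.3,-2.3,-3],"twist": [-4.7,-10.1,-28.9],"jaw": 0.6},{"xyz": [-2.8,-2.7,-3.5],"twist": [-5.6,-12.2,-34.7],"jaw": 0.6},{"xyz": [-3.2,-3.2,-4],"twist": [-6.5,-14.2,-40.5],"jaw": 0.6},{"xyz": [-3.7,-3.7,-4.5],"twist": [-7.5,-16.2,-46.3],"jaw": 0.6},{"xyz": [-4.2,-4.1,-5],"twist": [-8.4,-18.2,-52],"jaw": 0.6},{"xyz": [-4.6,-4.6,-5.4],"twist": [-9.4,-20.3,-57.9],"jaw": 0.6}])

```text
time_s: 11.85
tool_pos: [0.4643, 0.1885, 0.3961]
tool_rot: [174.7, 16.9, 161.9]
force: [0.0, 0.3, -0.8]
grip_width: 0.043
grasp_force: 20.0
```

```bash
cat >> h.py <<'E'
RP=pose(96,26.3,186.1);PB=(-.0765,0)
E
python3 - <<'E'
from h import *
o,p,R=tcp();print(o["qpos"],grasp(),o["grip_width"])
print(rel(base(*PB,.20),RP))
E
```

```text
[-10.24738585  -5.15072211 -16.9096565  110.94557018   7.85910444
  58.49203228  41.89173215] [0.51380104 0.18759594 0.24034137] 0.042893508533760547
(array([ 1.95, -3.01,  4.32]), array([ -3.8,  -8.2, -23.1]))
```

>>> servo_tool(plan=[{"xyz": [0.4,-0.7,0.5],"twist": [-0.9,-2,-5.8],"jaw": 0.6},{"xyz": [0.9,-1.5,1.3],"twist": [-1.9,-4.1,-11.5],"jaw": 0.6},{"xyz": [1.4,-2.3,2.3],"twist": [-2.8,-6.2,-17.3],"jaw": 0.6},{"xyz": [1.9,-3,3.3],"twist": [-3.8,-8.2,-23.1],"jaw": 0.6},{"xyz": [1.95,-3,4.3],"twist": [-3.8,-8.2,-23.1],"jaw": 0.6},{"xyz": [1.95,-3,4.3],"twist": [-3.8,-8.2,-23.1],"jaw": 0.6},{"xyz": [1.95,-3,4.3],"twist": [-3.8,-8.2,-23.1],"jaw": 0.6}])

```text
time_s: 12.53
tool_pos: [0.4518, 0.1667, 0.3473]
tool_rot: [179.8, 26.2, -174.2]
force: [-0.5, -0.5, 0.4]
grip_width: 0.0434
grasp_force: 20.0
```

```bash
python3 - <<'E'
from h import *
o,p,R=tcp();g=grasp();print(o["qpos"],g,o["grip_width"],o["force"],base(*PB,.03))
print(rel(base(*PB,.115),RP),rel(base(*PB,.09),RP))
# jar edges below the lid in the scene view: rows through the pot, grey profile
im=cv2.cvtColor(C["scene"]["img"],cv2.COLOR_RGB2GRAY);hs=cv2.cvtColor(C["scene"]["img"],cv2.COLOR_RGB2HSV)
a=proj("scene",g)[0];b=proj("scene",g-[0,0,.05])[0];print(a,b)
for v in range(int(a[1])-6,int(b[1])+14,2):print(v,*im[v,int(a[0])-28:int(a[0])+32:2])
m=(hs[...,0]>15)&(hs[...,0]<32)&(hs[...,1]>150);m[:int(a[1])-15]=0;m[int(b[1])+15:]=0;m[:,:int(a[0])-30]=0;m[:,int(a[0])+30:]=0
v,u=np.nonzero(m);print("band px",len(u),u.min() if len(u) else 0,u.max() if len(u) else 0,np.polyfit(u,v,1) if len(u)>5 else 0)
E
```

```text
[-11.0302367   -8.65524135 -14.51959712 120.95084555   9.43520825
  42.79447088  64.50542722] [0.52475214 0.17499066 0.2017477 ] 0.04346735566526354 [ 0.88070119 -0.35335609  0.24588539] [0.52293315 0.1728708  0.03      ]
(array([ 4.01, -0.19,  7.68]), array([ 0.1,  0.1, -0.1])) (array([ 5.12, -0.2 ,  9.92]), array([ 0.1,  0.1, -0.1]))
[270.98744332 164.44692059] [270.10058522 191.74437843]
158 171 165 171 71 2 15 21 26 87 66 14 31 13 23 20 15 1 6 0 7 5 8 4 0 4 1 10 78 180 165
160 171 168 169 175 28 2 10 24 78 44 5 16 5 34 21 0 0 0 12 9 0 24 7 1 1 0 172 178 162 170
162 169 165 161 187 143 49 6 11 77 83 36 0 2 11 0 10 7 14 18 2 4 4 0 2 0 168 171 168 168 149
164 146 145 146 141 150 155 193 0 16 17 17 5 9 0 10 4 26 11 13 14 19 12 5 32 187 164 167 161 167 120
166 146 145 149 144 149 149 112 188 1 20 18 18 6 6 0 42 38 14 0 13 5 1 185 174 163 162 165 166 171 110
168 146 148 149 149 152 145 80 190 0 20 17 14 9 9 15 40 32 2 0 9 14 10 3 175 166 165 162 165 154 118
170 129 137 137 125 114 104 61 185 6 16 16 22 31 15 5 2 0 13 2 0 19 11 0 167 164 164 164 170 121 119
172 109 114 111 98 92 89 42 1
[... 1149 characters left out ...]
 106 93 89 86 81 87 97 72 65 167 158 161 115 127 129 126 107 73
196 166 164 166 163 163 177 75 108 125 70 60 62 84 108 106 114 90 67 53 107 165 161 157 144 118 129 131 122 99 125
198 167 167 163 162 161 138 84 91 104 107 170 100 39 55 56 54 46 70 167 163 164 160 165 122 127 136 130 117 90 156
200 164 163 161 162 162 138 85 63 57 74 156 161 164 161 165 164 162 165 160 160 162 160 164 110 134 134 124 110 82 149
202 185 172 162 161 163 134 83 70 70 60 157 162 156 157 158 162 161 160 163 161 161 159 148 121 137 130 123 97 123 163
204 10 23 172 161 162 139 80 78 67 59 161 163 159 163 159 165 161 157 163 160 160 163 108 123 138 126 115 83 161 159
band px 233 249 295 [1.15870440e-01 1.51471282e+02]
```

>>> servo_tool(plan=[{"xyz": [0.8,-0.1,1.5],"twist": [0,0,0],"jaw": 0.6},{"xyz": [1.8,-0.2,3.5],"twist": [0,0,0],"jaw": 0.6},{"xyz": [2.9,-0.2,5.5],"twist": [0,0,0],"jaw": 0.6},{"xyz": [3.7,-0.2,7.1],"twist": [0,0,0],"jaw": 0.6},{"xyz": [4.0,-0.2,7.7],"twist": [0,0,0],"jaw": 0.6},{"xyz": [4.0,-0.2,7.7],"twist": [0,0,0],"jaw": 0.6},{"xyz": [4.0,-0.2,7.7],"twist": [0,0,0],"jaw": 0.6}])

```text
time_s: 13.22
tool_pos: [0.451, 0.1647, 0.2622]
tool_rot: [179.8, 26.5, -174.1]
force: [-0.1, -0.2, 0.5]
grip_width: 0.0432
grasp_force: 20.0
```

```bash
python3 - <<'E'
from h import *
o,p,R=tcp();g=grasp();print(o["qpos"],g,o["force"],base(*PB,.03),R.as_euler("xyz",True),RP.as_euler("xyz",True))
print(rel(base(*PB,.09),RP),rel(base(*PB,.08),RP))
im=cv2.cvtColor(C["scene"]["img"],cv2.COLOR_RGB2GRAY)
b=proj("scene",base(-.075,0,.03))[0]+[2,3];print("station px",b)
u0,v0=b.astype(int)
for v in range(v0-30,v0+16,2):print(v,*im[v,u0-26:u0+28:2])
E
```

```text
[-10.43078746  -2.79925883 -15.86023879 126.72224423  15.47643287
  31.76090633  58.10314145] [0.52410816 0.17290756 0.11641249] [-0.58596495 -0.14338061 -0.16214106] [0.52293315 0.1728708  0.03      ] [ 179.81378542   26.58349576 -174.05461467] [ 179.95057696   26.29995687 -174.01154656]
(array([1.21, 0.03, 2.31]), array([ 0.1,  0.3, -0. ])) (array([1.65, 0.03, 3.2 ]), array([ 0.1,  0.3, -0. ]))
station px [270.46564141 255.83227727]
225 64 111 110 111 109 114 113 61 64 70 69 75 50 47 48 48 39 110 123 134 126 118 85 187 180 33 184
227 63 118 109 111 109 95 220 50 69 69 65 82 73 42 39 54 43 111 132 135 122 99 96 69 36 17 197
229 69 119 109 109 192 198 208 60 69 72 48 44 46 48 44 47 39 126 134 126 116 98 46 22 86 203 190
231 76 43 111 197 207 199 138 62 68 68 102 100 93 99 94 98 119 128 135 130 117 77 188 203 193 187 191
233 56 54 115 103 107 111 112 64 66 68 106 106 99 102 91 71 125 136 134 123 102 188 188 190 189 191 199
235 47 65 115 112 113 112 111 61 68 65 107 97 73 71 55 39 131 137 133 122 90 186 194 192 197 199 156
237 114 115 115 114 111 115 114 60 65 66 105 109 86 90 96 108 1
[... 935 characters left out ...]
 82 85 82 85 60 36 36 87 84 112 136 144 131 118 83 112 123 67 5 45 107 109 114 84 71
259 90 82 87 77 87 88 85 71 23 24 22 117 140 142 128 106 70 36 20 7 10 113 108 106 115 84 89
261 108 97 175 175 94 79 79 87 86 35 3 132 142 139 121 102 48 7 0 111 114 112 109 113 77 87 93
263 173 194 192 167 172 98 73 74 80 71 106 135 143 128 119 95 107 119 119 111 109 107 109 83 68 83 89
265 168 161 198 200 166 167 172 174 173 182 130 141 136 126 100 104 113 108 106 115 107 104 108 111 89 85 91
267 175 162 158 203 168 163 166 171 173 123 134 147 135 113 83 111 109 112 106 106 110 109 110 107 90 86 88
269 142 160 170 160 163 164 167 166 167 125 135 137 126 105 208 102 103 107 109 109 108 109 106 109 85 94 91
```

The ring centre is at column ~271 and the jar axis at about 271, so they line up. I'll lower and watch the force.

>>> servo_tool(plan=[{"xyz": [0.4,0,0.8],"twist": [0,0,0],"jaw": 0.6},{"xyz": [0.8,0,1.6],"twist": [0,0,0],"jaw": 0.6},{"xyz": [1.1,0,2.1],"twist": [0,0,0],"jaw": 0.6},{"xyz": [1.3,0,2.5],"twist": [0,0,0],"jaw": 0.6},{"xyz": [1.35,0,2.6],"twist": [0,0,0],"jaw": 0.6},{"xyz": [1.35,0,2.6],"twist": [0,0,0],"jaw": 0.6}])

```text
time_s: 13.82
tool_pos: [0.4507, 0.1647, 0.2328]
tool_rot: [179.8, 26.6, -174.0]
force: [0.4, -0.1, 4.6]
grip_width: 0.0428
grasp_force: 20.0
```

```bash
python3 - <<'E'
from h import *
o,p,R=tcp();g=grasp();print(g,o["force"])
print(rel(base(*PB,.08),RP))
E
```

```text
[0.52337357 0.17283586 0.08617676] [0.82719133 0.3804593  4.82108781]
(array([0.24, 0.04, 0.53]), array([ 0.1,  0.3, -0. ]))
```

Contact at 86 mm grasp height suggests the pot is on the 6 mm rim (49.5 mm to the underside would put the floor at 80 mm). The wrist moment should tell which side touches.

```bash
python3 - <<'E'
from h import *
F=[];M=[]
for i in range(4):
  env.read_camera("top");o,p,R=tcp();F.append(o["force"]);M.append(o["wrist_torque"])
F=np.mean(F,0);M=np.mean(M,0);g=grasp();print(F,M,"st-TCP",base(-.075,0,.03)-p,"r if world about TCP",[-M[1]/F[2],M[0]/F[2]])
z=.036-p[2];print("contact xy rel TCP", (F[0]*z-M[1])/F[2],(M[0]+F[1]*z)/F[2])
print("tool frame torque in world",R.apply(M))
hs=C["scene"]["img"].astype(int);im=hs.mean(2)
for v in range(232,264,2):print(v,*im[v,246:294:2].astype(int))
E
```

```text
[0.91311268 0.79460623 5.02524856] [ 0.17110011 -0.19738809 -0.00748549] st-TCP [ 0.0740622   0.00837857 -0.20293898] r if world about TCP [np.float64(0.03927926975801641), np.float64(0.03404808843378612)]
contact xy rel TCP 0.003494477376721166 0.002907551936706243
tool frame torque in world [-0.13467364 -0.21261817 -0.07035527]
232 73 199 197 201 134 35 47 42 44 46 39 45 40 41 37 106 126 131 122 105 83 182 188 186
234 34 200 212 105 109 69 42 38 48 40 44 41 37 43 22 126 134 125 122 95 193 197 190 186
236 118 109 108 111 110 68 55 44 44 43 38 44 50 55 104 127 136 126 117 91 14 207 194 192
238 112 110 113 111 113 70 62 64 61 44 42 35 50 43 118 130 132 122 105 98 0 186 197 198
240 115 109 110 108 109 69 60 60 63 72 44 34 41 20 127 133 129 122 92 32 189 194 192 210
242 112 110 112 111 117 64 60 57 62 60 47 42 38 101 129 135 124 108 67 207 197 192 188 203
244 112 113 108 112 112 63 61 63 61 36 35 31 24 131 135 132 126 101 98 202 188 191 189 198
246 83 113 107 120 78 65 62 61 77 104 96 102 107 127 139 130 118 89 53 104 210 200 198 197
248 87 85 83 86 87 56 59 60 92 101 93 79 114 132 135 127 103 93 15 13 98 192 206 141
250 90 84 85 85 88 51 57 60 92 103 55 88 122 137 132 123 98 104 83 22 60 109 111 32
252 85 85 87 83 89 53 56 58 91 108 97 111 133 136 133 111 84 104 118 81 6 111 112 23
254 84 83 86 83 89 29 59 63 92 108 90 123 133 136 127 103 76 114 107 99 2 114 108 47
256 117 84 83 84 90 46 31 45 59 59 52 128 140 130 122 92 105 116 125 18 48 112 111 91
258 113 79 85 87 83 87 23 25 30 57 102 134 139 128 110 98 101 34 7 1 112 107 109 81
260 109 119 90 78 84 82 92 46 17 15 133 139 137 122 100 33 14 4 57 114 114 111 112 82
262 70 99 106 114 75 77 83 78 81 110 132 141 131 117 87 10 52 117 111 111 105 110 81 66
```

>>> servo_tool(plan=[{"xyz": [-0.18,0,-0.36],"twist": [0,0,0],"jaw": 0.6},{"xyz": [-0.45,0,-0.23],"twist": [0,0,0],"jaw": 0.6},{"xyz": [-0.45,0,-0.23],"twist": [0,0,0],"jaw": 0.6},{"xyz": [-0.34,0,0],"twist": [0,0,0],"jaw": 0.6},{"xyz": [-0.27,0,0.13],"twist": [0,0,0],"jaw": 0.6},{"xyz": [-0.21,0,0.26],"twist": [0,0,0],"jaw": 0.6},{"xyz": [-0.21,0,0.26],"twist": [0,0,0],"jaw": 0.6}])

```text
time_s: 14.8
tool_pos: [0.4524, 0.1644, 0.2299]
tool_rot: [179.9, 26.3, -174.0]
force: [0.5, -0.5, -0.9]
grip_width: 0.0432
grasp_force: 20.0
```

```bash
python3 - <<'E'
from h import *
o,p,R=tcp();g=grasp();print(g,o["force"],R.as_euler("xyz",True))
c,s=np.cos(YB),np.sin(YB);d=g[:2]-AX;print("base xy",c*d[0]+s*d[1],-s*d[0]+c*d[1])
E
```

```text
[0.52503904 0.1724097  0.08341014] [-1.09227079 -0.06534083 -1.15195793] [ 179.88907889   26.38034049 -174.01071556]
base xy -0.07445502698272727 -0.0006822737468322546
```

It cleared the rim: 83.4 mm with no force. I'll lower in 1 mm steps to the floor.

>>> servo_tool(plan=[{"xyz": [0.04,0,0.09],"twist": [0,0,0],"jaw": 0.6},{"xyz": [0.09,0,0.18],"twist": [0,0,0],"jaw": 0.6},{"xyz": [0.11,0,0.22],"twist": [0,0,0],"jaw": 0.6},{"xyz": [0.11,0,0.22],"twist": [0,0,0],"jaw": 0.6}])

```text
time_s: 15.23
tool_pos: [0.4527, 0.1645, 0.2281]
tool_rot: [179.9, 26.4, -174.0]
force: [-0.8, -0.4, -1.6]
grip_width: 0.0435
grasp_force: 20.0
```

```bash
python3 - <<'E'
from h import *
o,p,R=tcp();print(grasp(),o["force"])
E
```

```text
[0.52529378 0.17254044 0.08133322] [ 0.34259262 -0.72353337 -0.2808609 ]
```

>>> servo_tool(plan=[{"xyz": [0.03,0,0.05],"twist": [0,0,0],"jaw": 0.6},{"xyz": [0.05,0,0.1],"twist": [0,0,0],"jaw": 0.6},{"xyz": [0.05,0,0.1],"twist": [0,0,0],"jaw": 0.6}])

```text
time_s: 15.58
tool_pos: [0.4531, 0.1647, 0.2275]
tool_rot: [179.9, 26.5, -174.0]
force: [-0.1, -0.3, 1.6]
grip_width: 0.0433
grasp_force: 20.0
```

>>> servo_tool(plan=[{"xyz": [0.03,0,0.05],"twist": [0,0,0],"jaw": 0.6},{"xyz": [0.03,0,0.05],"twist": [0,0,0],"jaw": 0.6},{"xyz": [0.03,0,0.05],"twist": [0,0,0],"jaw": 0.6}])

```text
time_s: 15.83
tool_pos: [0.4533, 0.1648, 0.2273]
tool_rot: [179.8, 26.5, -174.0]
force: [0.4, 0.1, 3.7]
grip_width: 0.0433
grasp_force: 20.0
```

Resting on the floor: 3.7 N at about 80 mm. I'll release gently.

>>> servo_tool(plan=[{"xyz": [0,0,0],"twist": [0,0,0],"jaw": 0.48},{"xyz": [0,0,0],"twist": [0,0,0],"jaw": 0.46},{"xyz": [0,0,0],"twist": [0,0,0],"jaw": 0.44},{"xyz": [0,0,0],"twist": [0,0,0],"jaw": 0.4},{"xyz": [0,0,0],"twist": [0,0,0],"jaw": 0.36},{"xyz": [0,0,0],"twist": [0,0,0],"jaw": 0.32},{"xyz": [0,0,0],"twist": [0,0,0],"jaw": 0.32},{"xyz": [0,0,0],"twist": [0,0,0],"jaw": 0.32}], newtons=5)

```text
time_s: 16.5
tool_pos: [0.4527, 0.1646, 0.2264]
tool_rot: [179.9, 26.4, -174.0]
force: [-0.8, -0.3, -0.1]
grip_width: 0.0587
grasp_force: 0.0
```

>>> servo_tool(plan=[{"xyz": [0,0,-1],"twist": [0,0,0],"jaw": 0.32},{"xyz": [0,0,-2],"twist": [0,0,0],"jaw": 0.32},{"xyz": [0,0,-4],"twist": [0,0,0],"jaw": 0.32},{"xyz": [0,0,-7],"twist": [0,0,0],"jaw": 0.32},{"xyz": [0,0,-10],"twist": [0,0,0],"jaw": 0.32},{"xyz": [0,0,-10],"twist": [0,0,0],"jaw": 0.32}])

```text
time_s: 17.0
tool_pos: [0.4084, 0.1607, 0.3219]
tool_rot: [179.7, 27.0, -174.0]
force: [0.9, 0.1, 0.8]
grip_width: 0.0593
grasp_force: 0.0
```

```bash
python3 - <<'E'
from h import *
o,p,R=tcp();print(o["qpos"],p,o["force"],o["grip_width"])
im=C["top"]["img"].astype(int)
print("lid px expected",proj("top",base(-.075,0,.092)),"pins",[proj("top",base(x,y,.1))[0].round(1) for x in(-.085,.085) for y in(-.085,.085)])
u0,v0=proj("top",base(-.075,0,.092))[0].round().astype(int)
for v in range(v0-18,v0+26,2):print(v,*im[v,u0-22:u0+24:2].mean(1).astype(int))
G=base(-.103,.067,.30);print(rel(G,pose(141),.182),rel(G,pose(-39),.182))
E
```

```text
[-11.52179802 -12.81497297 -15.62058224 128.01373843   9.26147899
  39.71264973  62.65888207] [0.40842241 0.15998657 0.31790395] [-0.00128023  0.61053328 -0.50184669] 0.058964777190801156
lid px expected [[287.87564309 197.94973646]] pins [array([325.6, 198.6]), array([251.5, 204.7]), array([317.3, 127.8]), array([245.5, 133.4])]
180 138 139 139 140 140 140 142 135 121 124 145 140 139 137 139 141 139 122 124 124 124 129 127
182 139 138 140 140 140 138 139 138 139 138 139 139 139 139 140 137 138 123 123 124 122 123 124
184 138 138 138 138 138 138 137 139 141 141 139 138 139 137 140 138 139 124 125 126 123 125 124
186 140 140 138 140 139 139 137 140 137 140 139 138 138 138 138 138 138 122 126 125 125 126 126
188 138 138 139 139 139 137 96 100 100 97 116 140 142 140 136 137 140 125 125 125 124 126 123
190 139 139 139 140 125 102 103 102 58 35 43 45 37 63 102 118 139 132 107 72 68 101 125
192 139 139 139 138 124 105 86 46 47 50 47 48 48 41 44 99 100 89 72 72 73 103 125
194 99 97 101 103 104 87 51 68 48 45 49 48 49 39 37 74 102 92 73 76 73 101 125
196 107 102 100 107 104 36 97 41 44 41 37
[... 451 characters left out ...]
44 44 67 71 74 83 90 95 95 90 82 70 64 60 56 59 55
210 69 40 42 41 46 42 39 63 57 58 55 54 51 37 66 79 80 103 102 102 63 22 29
212 46 43 43 42 41 43 42 49 60 42 35 44 59 70 102 101 84 70 62 47 41 36 31
214 40 42 36 44 39 35 33 35 46 38 33 32 31 26 27 26 30 31 29 37 31 33 23
216 38 34 34 35 34 36 32 41 45 45 46 33 33 23 28 21 25 28 26 29 29 32 30
218 41 41 42 45 41 45 42 42 36 36 38 32 34 25 30 28 30 31 32 23 27 28 24
220 42 44 40 38 39 38 38 29 107 102 106 32 33 28 23 29 25 27 29 29 25 24 19
222 42 42 40 36 40 35 34 36 102 100 103 36 29 38 25 26 28 28 25 24 27 28 28
(array([-15.28,   6.81, -10.67]), array([-10.3,  25.3, -44.1])) (array([-15.28,   6.81, -10.67]), array([ 31.3,  12.8, 132. ]))
```

The lid sits at columns 280–296 (centre 288) against the expected 287.9, with its upper edge within ~1 px, so the pot is upright in the station and let go. Now the second push on the −x+y pin.

>>> servo_tool(plan=[{"xyz": [-1.9,0.8,-1.8],"twist": [-1.3,3.2,-5.5],"jaw": 0.5},{"xyz": [-3.8,1.7,-3.6],"twist": [-2.6,6.3,-11],"jaw": 0.8},{"xyz": [-5.7,2.5,-5],"twist": [-3.9,9.5,-16.5],"jaw": 1},{"xyz": [-7.6,3.4,-6.4],"twist": [-5.2,12.7,-22],"jaw": 1},{"xyz": [-9.5,4.3,-7.5],"twist": [-6.4,15.8,-27.6],"jaw": 1},{"xyz": [-11.5,5.1,-8.6],"twist": [-7.7,19,-33.1],"jaw": 1},{"xyz": [-13.4,6,-9.6],"twist": [-9,22.1,-38.6],"jaw": 1},{"xyz": [-15.3,6.8,-10.7],"twist": [-10.3,25.3,-44.1],"jaw": 1},{"xyz": [-15.3,6.8,-10.7],"twist": [-10.3,25.3,-44.1],"jaw": 1},{"xyz": [-15.3,6.8,-10.7],"twist": [-10.3,25.3,-44.1],"jaw": 1}])

```text
time_s: 17.93
tool_pos: [0.4912, 0.2369, 0.4786]
tool_rot: [179.8, -0.2, -129.1]
force: [-1.1, -0.9, 0.3]
grip_width: 0.0037
grasp_force: 0.0
```

```bash
python3 - <<'E'
from h import *
o,p,R=tcp();print(o["qpos"],p,R.as_euler("xyz",True),o["grip_width"])
for z in(.2,.08):print(rel(base(-.103,.067,z),pose(141),.182))
E
```

```text
[-18.54434524   4.53809059 -10.59179268  91.26544467   0.78351847
  84.63207309 111.64858612] [0.4899878  0.2359699  0.47800073] [ 179.81801838   -0.31293447 -129.16889161] 0.0015170751472245061
(array([-0.07,  0.05,  9.6 ]), array([ 0.2, -0.3, -0.2]))
(array([-1.40e-01,  2.00e-02,  2.16e+01]), array([ 0.2, -0.3, -0.2]))
```

>>> servo_tool(plan=[{"xyz": [0,0,4],"twist": [0.2,-0.3,0],"jaw": 1},{"xyz": [-0.1,0,8],"twist": [0.2,-0.3,0],"jaw": 1},{"xyz": [-0.1,0,12],"twist": [0.2,-0.3,0],"jaw": 1},{"xyz": [-0.1,0,15.5],"twist": [0.2,-0.3,0],"jaw": 1},{"xyz": [-0.1,0,18.5],"twist": [0.2,-0.3,0],"jaw": 1},{"xyz": [-0.1,0,20.8],"twist": [0.2,-0.3,0],"jaw": 1},{"xyz": [-0.1,0,21.6],"twist": [0.2,-0.3,0],"jaw": 1},{"xyz": [-0.1,0,21.6],"twist": [0.2,-0.3,0],"jaw": 1}])

```text
time_s: 18.7
tool_pos: [0.4883, 0.2357, 0.2613]
tool_rot: [180.0, -0.2, -129.1]
force: [-0.3, 0.3, 0.1]
grip_width: 0.0002
grasp_force: 0.0
```

>>> servo_tool(plan=[{"xyz": [-0.53,0.1,0],"twist": [0,0,2.5],"jaw": 1},{"xyz": [-1.06,0.18,0],"twist": [0,0,5],"jaw": 1},{"xyz": [-1.6,0.23,0],"twist": [0,0,7.5],"jaw": 1},{"xyz": [-2.13,0.26,0],"twist": [0,0,10],"jaw": 1},{"xyz": [-2.67,0.26,0],"twist": [0,0,12.5],"jaw": 1},{"xyz": [-3.2,0.25,0],"twist": [0,0,15],"jaw": 1},{"xyz": [-3.74,0.21,0],"twist": [0,0,17.5],"jaw": 1},{"xyz": [-4.27,0.15,0],"twist": [0,0,20],"jaw": 1},{"xyz": [-4.8,0.06,0],"twist": [0,0,22.5],"jaw": 1},{"xyz": [-5.32,-0.05,0],"twist": [0,0,25],"jaw": 1}])

```text
time_s: 19.53
tool_pos: [0.5234, 0.2776, 0.2657]
tool_rot: [-180.0, 0.1, -154.2]
force: [-3.6, -1.9, 0.1]
grip_width: 0.0007
grasp_force: 2.0
```

>>> servo_tool(plan=[{"xyz": [-0.53,0.1,0],"twist": [0,0,2.5],"jaw": 1},{"xyz": [-1.06,0.18,0],"twist": [0,0,5],"jaw": 1},{"xyz": [-1.6,0.23,0],"twist": [0,0,7.5],"jaw": 1},{"xyz": [-2.13,0.26,0],"twist": [0,0,10],"jaw": 1},{"xyz": [-2.67,0.26,0],"twist": [0,0,12.5],"jaw": 1},{"xyz": [-3.2,0.25,0],"twist": [0,0,15],"jaw": 1},{"xyz": [-3.74,0.21,0],"twist": [0,0,17.5],"jaw": 1},{"xyz": [-4.27,0.15,0],"twist": [0,0,20],"jaw": 1},{"xyz": [-4.8,0.06,0],"twist": [0,0,22.5],"jaw": 1},{"xyz": [-5.32,-0.05,0],"twist": [0,0,25],"jaw": 1}])

```text
time_s: 20.37
tool_pos: [0.5718, 0.3012, 0.266]
tool_rot: [179.9, 0.2, -179.2]
force: [-1.6, -0.2, -1.4]
grip_width: 0.0002
grasp_force: 0.6
```

>>> servo_tool(plan=[{"xyz": [-0.4,0.08,0],"twist": [0,0,2],"jaw": 1},{"xyz": [-0.8,0.14,0],"twist": [0,0,4],"jaw": 1},{"xyz": [-0.8,0.14,0],"twist": [0,0,4],"jaw": 1}])

```text
time_s: 20.62
tool_pos: [0.581, 0.3024, 0.2665]
tool_rot: [179.8, 0.3, 176.8]
force: [1.0, -0.1, -0.4]
grip_width: 0.0005
grasp_force: 0.0
```

Same signature as the first step: the detent has taken over. I'll raise clear and let it settle.

>>> servo_tool(plan=[{"xyz": [0,0.5,-3],"twist": [0,0,0],"jaw": 1},{"xyz": [0,0.5,-7],"twist": [0,0,0],"jaw": 1},{"xyz": [0,0.5,-11],"twist": [0,0,0],"jaw": 1},{"xyz": [0,0.5,-15],"twist": [0,0,0],"jaw": 1},{"xyz": [0,0.5,-18],"twist": [0,0,0],"jaw": 1},{"xyz": [0,0.5,-18],"twist": [0,0,0],"jaw": 1}])

```text
time_s: 21.12
tool_pos: [0.5803, 0.3074, 0.455]
tool_rot: [179.4, 0.9, 177.0]
force: [0.4, 0.2, 1.0]
grip_width: 0.0006
grasp_force: 0.0
```

>>> servo_tool(plan=[{"xyz": [3,3,0],"twist": [0,0,0],"jaw": 1},{"xyz": [6,6,0],"twist": [0,0,0],"jaw": 1},{"xyz": [8,9,0],"twist": [0,0,0],"jaw": 1},{"xyz": [10,12,0],"twist": [0,0,0],"jaw": 1},{"xyz": [10,12,0],"twist": [0,0,0],"jaw": 1},{"xyz": [10,12,0],"twist": [0,0,0],"jaw": 1},{"xyz": [10,12,0],"twist": [0,0,0],"jaw": 1},{"xyz": [10,12,0],"twist": [0,0,0],"jaw": 1},{"xyz": [10,12,0],"twist": [0,0,0],"jaw": 1},{"xyz": [10,12,0],"twist": [0,0,0],"jaw": 1}])

```text
time_s: 21.95
tool_pos: [0.4876, 0.4309, 0.4445]
tool_rot: [180.0, 0.2, 176.8]
force: [0.1, -1.2, 0.3]
grip_width: 0.0006
grasp_force: 0.0
```

>>> servo_tool(plan=[{"xyz": [0,0,0],"twist": [0,0,0],"jaw": 1},{"xyz": [0,0,0],"twist": [0,0,0],"jaw": 1},{"xyz": [0,0,0],"twist": [0,0,0],"jaw": 1},{"xyz": [0,0,0],"twist": [0,0,0],"jaw": 1},{"xyz": [0,0,0],"twist": [0,0,0],"jaw": 1},{"xyz": [0,0,0],"twist": [0,0,0],"jaw": 1},{"xyz": [0,0,0],"twist": [0,0,0],"jaw": 1},{"xyz": [0,0,0],"twist": [0,0,0],"jaw": 1},{"xyz": [0,0,0],"twist": [0,0,0],"jaw": 1},{"xyz": [0,0,0],"twist": [0,0,0],"jaw": 1}])

```text
time_s: 22.78
tool_pos: [0.4865, 0.4324, 0.4442]
tool_rot: [179.9, 0.1, 176.9]
force: [0.1, 0.0, -0.1]
grip_width: 0.0006
grasp_force: 0.0
```

```bash
python3 - <<'E'
from h import *
o,p,R=tcp();print(p,o["force"])
hs=cv2.cvtColor(C["scene"]["img"],cv2.COLOR_RGB2HSV);im=C["scene"]["img"].astype(int).mean(2).astype(int)
t=C["top"]["img"].astype(int).mean(2).astype(int)
# pot at pointer expected: lid top, scene (+2,+3 bias) and jar
for n,z in(("lidtop",.092),("base",.03)):print(n,proj("scene",base(0,.075,z))[0]+[2,3],proj("top",base(0,.075,z))[0])
u,v=(proj("scene",base(0,.075,.06))[0]+[2,3]).astype(int)
for r in range(v-28,v+28,2):print(r,*im[r,u-24:u+24:2])
print("knobs: expected vs found dark centroid in scene")
for x,y in((-.085,-.085),(-.085,.085),(.085,.085)):
  e=proj("scene",base(x,y,.097))[0]+[2,4];a,b=e.astype(int);w=im[b-7:b+8,a-7:a+8]<45;vv,uu=np.nonzero(w);print(e.round(1),uu.mean()+a-7,vv.mean()+b-7,w.sum())
E
```

```text
[0.48643786 0.43236457 0.44427535] [-0.9848657  -0.70814354 -0.12051731]
lidtop [283.058553   198.29346767] [252.72435394 168.98245487]
base [281.82571911 226.16401976] [252.48386576 174.92305139]
184 142 138 144 148 140 146 141 142 147 144 136 137 139 139 140 143 139 148 103 118 119 111 93 72
186 143 142 139 140 145 145 140 146 144 139 140 142 138 139 141 141 142 104 104 117 113 109 81 132
188 144 143 144 145 142 143 140 142 142 145 144 141 142 143 139 136 139 96 112 116 111 104 66 140
190 142 139 143 141 145 142 144 138 143 149 160 160 155 156 145 137 143 107 114 117 106 89 93 142
192 133 135 147 141 143 143 141 150 75 41 43 36 45 38 47 71 105 110 119 109 109 80 136 137
194 59 61 138 143 145 141 151 49 39 43 49 49 46 45 45 44 93 115 121 114 93 66 144 140
196 114 77 137 142 140 141 84 39 47 52 47 44 53 52 50 46 113 113 119 107 91 107 138 138
198 91 92 135 138 141 140 82 34 49 41 48 47 54 53 53 103 112 122 114 102 76 134 142 135
200 51 66 136 139 137 141 68 30 42 39 47 44 48 50 47 111 115 116 108 98 78 128 139 136
202 61 57 140 139 138 141 64 36 42 41 38 48 44 50 44 112 120 114 107 8
[... 1130 characters left out ...]
3 118 114 109 92 50 37 32 167 168 172 171 174 178
230 182 51 56 57 60 58 65 61 58 111 112 121 119 106 82 35 79 183 173 168 171 173 174 173
232 179 48 54 60 58 57 55 57 48 100 118 125 109 99 72 188 168 170 175 170 174 171 179 177
234 181 40 51 54 57 55 54 56 50 115 120 115 107 85 165 171 175 169 167 182 139 78 63 57
236 176 72 46 53 49 49 51 47 100 119 124 115 106 72 181 167 165 176 185 64 57 66 65 61
238 179 72 92 50 53 57 51 45 103 114 117 111 92 63 171 170 169 174 91 61 62 67 62 65
knobs: expected vs found dark centroid in scene
[295.4 249.9] 297.02222222222224 250.66666666666669 90
[241.8 205.4] 241.94444444444446 207.2037037037037 54
[315.6 185.2] 312.85714285714283 184.16326530612244 49
```

The fresh pot's lid is at the pointer, with its left edge vertical at column 270 and its centre at ~283 as expected. The knobs are back at the detent positions, and the next pot is at the loading place. I'll wait a little longer, then hand in.

>>> servo_tool(plan=[{"xyz": [0,0,0],"twist": [0,0,0],"jaw": 1},{"xyz": [0,0,0],"twist": [0,0,0],"jaw": 1},{"xyz": [0,0,0],"twist": [0,0,0],"jaw": 1},{"xyz": [0,0,0],"twist": [0,0,0],"jaw": 1},{"xyz": [0,0,0],"twist": [0,0,0],"jaw": 1},{"xyz": [0,0,0],"twist": [0,0,0],"jaw": 1},{"xyz": [0,0,0],"twist": [0,0,0],"jaw": 1},{"xyz": [0,0,0],"twist": [0,0,0],"jaw": 1},{"xyz": [0,0,0],"twist": [0,0,0],"jaw": 1},{"xyz": [0,0,0],"twist": [0,0,0],"jaw": 1}])

```text
time_s: 23.72
tool_pos: [0.4865, 0.4324, 0.4443]
tool_rot: [179.9, 0.1, 176.9]
force: [-0.6, 0.4, 0.0]
grip_width: 0.0005
grasp_force: 0.0
```

```bash
python3 -c "
from cell import env
print(env.sign_off())"
```

```text
the job is handed in; nothing more can be done
None
```

I handed the job in at about 24 s: by my camera and force checks the carousel went two steps clockwise and the fresh pot stands upright at the pointer, let go, but the sign-off gave no verdict.

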